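# Free the seized gas valve on the soldering bench

## Robot

A 6-joint arm with a two-finger parallel gripper is mounted at the origin on the work surface. World frame = base frame: x ahead of the robot, y to its left, z up, the work surface at z = 0. Lengths are in mm, angles in rad, forces in N, time in s.
With the tool pointing down it reaches from about 325 to 925 mm from the base axis. Payload 3.1 kg.
Tool frame: the origin (TCP) lies where the fingers leave the gripper's body, on its centre line; the fingertips stand 73 mm ahead of it and the grasp point (between the pads) lies 54 mm ahead of it; z points along the fingers, y is the line along which they close (so a half turn about z gives the same grasp; the last joint's range is limited). The gripper opens to 85 mm and grips with 20 to 120 N. Pads are 22 mm wide; open, the fingers measure 114 mm over their backs; the gripper's body (76 mm by 85 mm) begins 54 mm behind the grasp point. The pads swing forward as they close: fully open they stand 13 mm farther back than shut.
Start: joints at [1.146, 0.217, 1.613, -0, 1.311, -0.112], TCP at [192.309, 594.691, 303.9] pointing down, gripper open.
Joint ranges: [-2.75, 2.75], [-0.78, 2.1], [0.31, 2.55], [-1.13, 4.27], [0.13, 2.63], [-2.58, 2.58]. Speed limits (rad/s): [2.79, 2.79, 3.14, 3.14, 3.14, 3.14].

## Interface

Orientations are given as a 3x3 rotation matrix whose columns are the frame's x, y, z axes.
In Python, from cell import * gives the robot as it stands.
- The arm moves only by the tool play_rows, never from a script. Its argument "series" is a list that holds one entry, the list of rows, each a list of 7 numbers: the opening, from 0 (shut) to 1 (fully open), then the shift along the tool's x, y, z in m, then the turn, a rotation vector about the tool's x, y, z in rad. In form: [[[hand, tx, ty, tz, wx, wy, wz], ...]]. A call has 1 to 10 rows; each row shifts and turns the commanded pose from where the row before left it, along the tool's axes as they then stand; what a row does not reach is not made up. A row lasts 1/10 s, in which the tool goes at most 50 mm and 8.59 degrees, less where a joint would pass 70% of its speed; a pose out of reach is approached as far as the arm can. A call with a gripper value outside its range is refused whole. The fingers move at their own pace and stop on an object; "grip_force" is the grip in N (left out, the last holds). Time passes only in rows, so rows that do not move let the fingers close. It gives the time, the measured TCP pose, the force, the opening and the grip force at its end, in the units of the state.
- state(): the state, without advancing time (a new reading comes with each control period).
- grab_frame(name): name is "side" or "top"; returns a dict with "frame" (420x560x3 uint8, red, green, blue), "depth" (420x560 float32, mm along the optical axis (not along the pixel's ray), 0 where there is no reading), "K" (3x3 intrinsics, pixels), "R" (3x3) and "t" (3): a world point X has camera coordinates R X + t. Camera axes: x right, y down, z forward; pixel columns grow to the right and rows downward; lengths in mm; the calibration is good to about 2 mm. A picture is of the moment at which its call begins.
- hand_in(): hands the job in; it is judged then, once.
Trained networks look in a picture, given as the dict that the camera call returned (one of the last four; its "shot" number tells which), for a name from the list of things; names that differ only in an ending like _2 or _b are one class to them, and where a whole thing is asked for, a point or a joint stands for the part that bears it (a point fixed in the world has none). Each returns a list of dicts, best first, with "score" (0 to 1); they miss things now and then, are a little off and sometimes report something else, mostly with a low value. They report only what shows in the picture. A call takes as long as a camera call. They do not tell look-alikes from the thing itself.
- spot_in(picture, name): "rect" ([centre column, centre row, width, height] in pixels, round what is visible of it).
- trace(picture, name): "region" (420x560 bool, what is visible of it) and "rect" ([centre column, centre row, width, height] in pixels, round what is visible of it).
- place_of(picture, name): "at" ([column, row] in pixels: a listed point, or the origin of a listed thing).
The state is a dict: "t": time; "joints": joint angles; "joint_velocities": joint speeds; "joint_efforts": joint torques, N m; "position": TCP position; "ee_rot": TCP orientation; "contact_force": force on the tool from outside, world axes, zero at the start; "ft_torque": the same for the moment, N m; "opening": finger opening in mm; "grasp_force": force on a finger pad.
Only numpy, scipy, OpenCV 4.12 (cv2) and the standard library are available. Lean on these libraries where they do the work, as an engineer would, in place of code of your own. Each camera call takes 0.05 s, during which the arm holds its last target. There are 200 camera calls.

## Task

The red-handled gas valve on the coppersmith's bench has seized shut. Grip its handle firmly, break it loose with a twist counterclockwise (seen from above), and turn it on until the handle lies along its copper outlet pipe, fully open; then let go. Leave the blue valve's handle as it is and do not knock the brass bell.

Things in the scene. Friction and masses are not known exactly. Their poses are not given: they have to be found in the camera images.
- red_handle (a joint): Red valve's handle: 0 = shut (starts so, across the outlet pipe), grows counterclockwise seen from above, 1.45 rad = stop, fully open, along the outlet pipe. Seized: takes about 0.35 N m to start, 0.2 at 0.2 rad, fading by 0.5 rad, then turns freely (0.03 N m). Stays where it is left. A grip of about 40 N across the bar turns it in one grasp
- red_grip (a point): On the turning axis of the red handle, 95 mm above the bench, where to grip. Handle: red bar 66 mm long, 14 thick, 70 to 110 mm above the bench, centred on the axis. Site turns with it: x along the bar, y across it (grip along y), z up. Below, up to 72 mm high: steel hub, brass body (to 42 mm from the axis), copper outlet pipe to 87 mm from the axis, pointing away from the robot within 40 degrees
- blue_tip (a point): One upper end of the blue valve's handle, on its centre line, 33 mm from its turning axis, 110 mm above the bench. Same model as the red valve, but the handle is blue, turns easily and starts anywhere from shut to open. The two valves' axes are at least 165 mm apart
- bell: Loose brass hand bell standing mouth down, 72 mm wide and 96 mm tall, 0.4 kg; origin at the centre of its underside, z up. A white jar with a black lid, and a hammer, lie loose on the bench too
Things that resemble listed ones, but are neither listed nor needed, are in the scene too. Leave any green look-alike of the part that bears red_handle alone.

How it is judged:
By the outcome, as a careful person would: the job done as asked, in the order asked, and still so for the second after the job is handed in, with the robot touching nothing.
It also fails if it takes over 35 s, if anything falls off the work surface, if the arm or the gripper's body presses on something with over 40 N, if the wrist force passes 120 N, or if a joint passes its speed limit or range.

## Working session

There is one attempt and no reset: what is moved stays moved. The work goes in short steps, Python scripts to look and compute and a tool call to move; the robot and the scene stay as the last step left them, time stands still between calls to the robot, and variables do not carry over. Pictures are saved under pics/ and viewed, at most 10 in all, crops included, and the job is handed in when it is done.

Besides the shell and the picture viewer there is one more tool, called after "Request:" by a JSON object that holds its "method" and its "body", one argument or row to a line. play_rows: Moves the arm, as the interface text tells. Its arguments: {"type":"object","properties":{"series":{"type":"array"},"grip_force":{"type":"number"}},"required":["series"]}

```bash
mkdir -p pics; cat > h.py <<'E'
from cell import *
import numpy as np, cv2
def world(p,c,r,z=None):
    K,R,t=p["K"],np.array(p["R"]),np.array(p["t"])
    ray=np.linalg.inv(K)@np.array([c,r,1.0])
    if z is None:
        d=p["depth"][int(round(r)),int(round(c))]; return R.T@(ray*d-t)
    o=-R.T@t; d=R.T@ray; return o+d*(z-o[2])/d[2]
def save(p,n): cv2.imwrite("pics/"+n,cv2.cvtColor(p["frame"],cv2.COLOR_RGB2BGR))
E
python3 - <<'E'
from h import *
a=grab_frame("top"); b=grab_frame("side")
im=np.vstack([a["frame"],b["frame"]]); save(a,"top.png"); save(b,"side.png")
for n,p in(("top",a),("side",b)):
    for k,z in(("red_grip",95),("blue_tip",110),("bell",0)):
        for d in place_of(p,k)[:4]: print(n,k,round(d["score"],2),np.round(d["at"]),np.round(world(p,*d["at"],z)))
    for d in spot_in(p,"red_handle")[:4]: print(n,"handle",round(d["score"],2),np.round(d["rect"]))
E
```

```text
top red_grip 0.66 [279. 189.] [482.  -6.  95.]
top red_grip 0.52 [354. 249.] [ 341. -176.   95.]
top red_grip 0.5 [355. 169.] [ 529. -185.   95.]
top blue_tip 0.74 [216. 154.] [563. 141. 110.]
top bell 0.86 [147. 160.] [580. 329.   0.]
top handle 0.56 [355. 171.  27.   9.]
top handle 0.5 [279. 187.  27.  18.]
side red_grip 0.75 [284. 200.] [488. -13.  95.]
side red_grip 0.61 [256. 275.] [ 340. -176.   95.]
side red_grip 0.57 [336. 244.] [ 532. -183.   95.]
side blue_tip 0.53 [282. 150.] [559. 137. 110.]
side bell 0.74 [262. 137.] [585. 327.  -0.]
side handle 0.91 [334. 245.  15.  30.]
side handle 0.8 [256. 275.  15.  38.]
side handle 0.47 [283. 200.   6.  26.]
```

View pics/top.png

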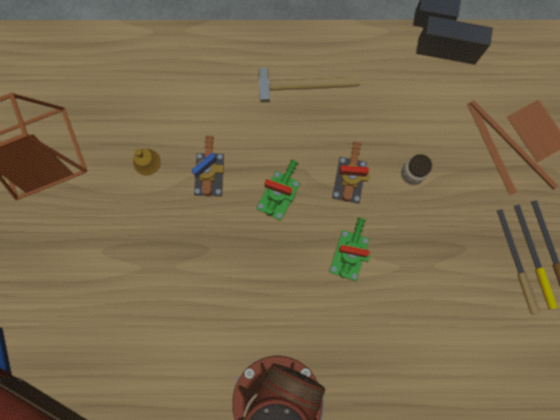

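View pics/side.png

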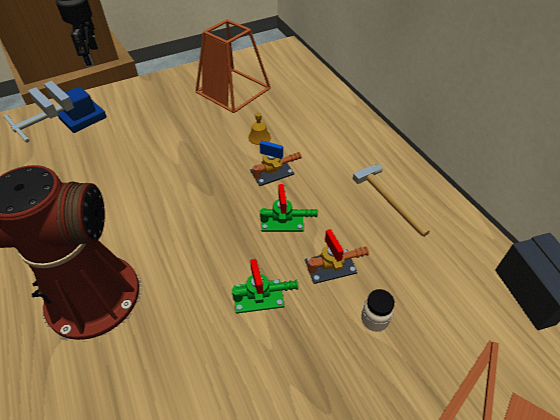

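Three red-handled candidates show in the top picture: (279,189) and (354,249) have green bodies, so they are look-alikes. (355,170) has a brass body and copper pipe, so it fits. In the side picture it is at (334,245). The blue valve is at (207,165), the bell at (147,160), and the jar at (418,168). I'll confirm with a crop and measure the red bar and the pipe.

```bash
python3 - <<'E'
from h import *
a=grab_frame("top"); b=grab_frame("side")
ca=a["frame"][125:215,310:450]; cb=b["frame"][210:300,285:425]
o=np.vstack([cv2.resize(c,None,fx=4,fy=4,interpolation=cv2.INTER_CUBIC)[:300] for c in(ca,cb)])
cv2.imwrite("pics/crop.png",cv2.cvtColor(o,cv2.COLOR_RGB2BGR))
def pts(p,c0,c1,r0,r1,f,zlo,zhi):
    f_=p["frame"].astype(int); out=[]
    for r in range(r0,r1):
        for c in range(c0,c1):
            R,G,B=f_[r,c]
            if f(R,G,B) and p["depth"][r,c]>0:
                w=world(p,c,r)
                if zlo<w[2]<zhi: out.append(w)
    return np.array(out)
red=lambda R,G,B:R>120 and G<0.25*R and B<0.25*R
for n,p,box in(("top",a,(335,378,158,182)),("side",b,(318,352,225,268))):
    q=pts(p,*box,red,60,125); t=q[q[:,2]>104]
    (cx,cy),(w,h),an=cv2.minAreaRect(t[:,:2].astype(np.float32))
    bx=cv2.boxPoints(((cx,cy),(w,h),an)); e=max([bx[1]-bx[0],bx[2]-bx[1]],key=np.linalg.norm)
    print(n,len(q),len(t),"ctr",cx,cy,"size",w,h,"bar ang",np.degrees(np.arctan2(e[1],e[0])),"mean",q.mean(0),"zmax",q[:,2].max())
cop=lambda R,G,B:R>1.35*G and G>0.3*R and R>90
q=pts(a,346,366,138,162,cop,25,80); print("pipe",len(q)); 
l=cv2.fitLine(q[:,:2].astype(np.float32),cv2.DIST_HUBER,0,.01,.01).ravel();print(l,np.degrees(np.arctan2(l[1],l[0])),q.min(0),q.max(0))
s=state();print(s["position"],np.round(s["ee_rot"],3),s["t"])
q=pts(a,400,435,150,185,lambda *_:True,15,200);print("jar",q.min(0),q.max(0))
E
```

```text
top 3 3 ctr 527.3960571289062 -198.88096618652344 size 9.776881217956543 1.5008695125579834 bar ang 79.94687 mean [ 527.15340255 -198.81684345  107.23736771] zmax 108.89551203537894
side 129 129 ctr 527.4351196289062 -180.4476318359375 size 64.27860260009766 14.412022590637207 bar ang 84.25777 mean [ 526.89284823 -182.33220628  110.43572939] zmax 113.73748585054939
pipe 137
[ 9.7229499e-01 -2.3375720e-01  5.8781354e+02 -1.9296893e+02] -13.518375 [ 562.06966464 -206.90972027   34.62912664] [ 612.7827709  -180.63262226   50.22782156]
[192.30465423 594.68633349 303.95001843] [[-0.951  0.308 -0.   ]
 [ 0.308  0.951  0.   ]
 [ 0.     0.    -1.   ]] 0.6
jar [ 510.2178423  -367.64757156   15.14421723] [ 569.37003788 -309.22624953   92.78353341]
```

View pics/crop.png

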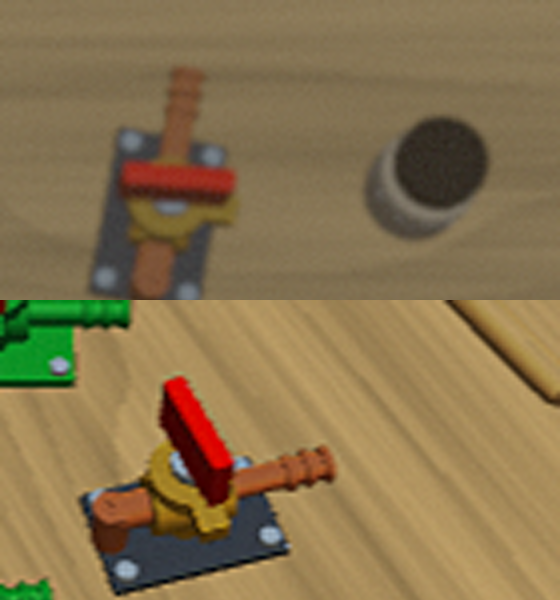

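The crop confirms it: the bar (top crop centre about (178,180)) sits on a brass body with a copper pipe, and nothing on it is green. I'll start turning the tool towards the grasp yaw while I refine the bar from the top view.

Request:
{"method": "play_rows", "body": {
  "series": [
    [[1, 0, 0, 0, 0, 0, 0.14], [1, 0, 0, 0, 0, 0, 0.14], [1, 0, 0, 0, 0, 0, 0.14], [1, 0, 0, 0, 0, 0, 0.14], [1, 0, 0, 0, 0, 0, 0.14], [1, 0, 0, 0, 0, 0, 0.14], [1, 0, 0, 0, 0, 0, 0.14], [1, 0, 0, 0, 0, 0, 0.14], [1, 0, 0, 0, 0, 0, 0.14], [1, 0, 0, 0, 0, 0, 0.06]]
  ],
  "grip_force": 50
}}

```text
t: 1.6
position: [192.3, 594.7, 304.0]
ee_rot: [[0.066, 0.998, 0.0], [0.998, -0.066, 0.0], [0.0, 0.0, -1.0]]
contact_force: [-0.5, 0.5, 0.2]
opening: 85.2
grasp_force: 0.0
```

```bash
cat >> h.py <<'E'
def bar(p,box,z=110):
    c0,c1,r0,r1=box; f=p["frame"][r0:r1,c0:c1].astype(int)
    m=(f[...,0]>90)&(f[...,1]<0.42*f[...,0])&(f[...,2]<0.42*f[...,0])
    rc=np.argwhere(m); q=np.array([world(p,c+c0,r+r0,z)[:2] for r,c in rc],np.float32)
    (cx,cy),(w,h),_=R=cv2.minAreaRect(q); x,y=(q-q.mean(0)).T
    return len(q),np.round([q.mean(0),[cx,cy],[w,h]],1).tolist(),round(np.degrees(.5*np.arctan2(2*(x*y).mean(),(x*x-y*y).mean())),1)
E
python3 - <<'E'
from h import *
a=grab_frame("top")
print(bar(a,(335,378,160,180)),bar(a,(335,378,160,180),105))
s=state();print(s["position"],np.round(s["ee_rot"],3),s["joints"],s["t"])
E
```

```text
(155, [[524.5, -180.1], [524.6, -179.7], [60.8, 14.2]], np.float32(85.7)) (155, [[525.8, -180.8], [525.9, -180.4], [61.1, 14.2]], np.float32(85.7))
[192.29965827 594.71105589 303.95959531] [[ 0.066  0.998  0.   ]
 [ 0.998 -0.066  0.   ]
 [ 0.     0.    -1.   ]] [ 1.14583341e+00  2.16831400e-01  1.61336802e+00 -1.66818819e-05
  1.31128436e+00  1.21199437e+00] 1.65
```

Request:
{"method": "play_rows", "body": {
  "series": [
    [[1, -0.0376, 0.0192, 0, 0, 0, 0], [1, -0.0376, 0.0192, 0, 0, 0, 0], [1, -0.0376, 0.0192, 0, 0, 0, 0], [1, -0.0376, 0.0192, 0, 0, 0, 0], [1, -0.0376, 0.0192, 0, 0, 0, 0], [1, -0.0376, 0.0192, 0, 0, 0, 0], [1, -0.0376, 0.0192, 0, 0, 0, 0], [1, -0.0376, 0.0192, 0, 0, 0, 0], [1, -0.0376, 0.0192, 0, 0, 0, 0], [1, -0.0376, 0.0192, 0, 0, 0, 0]]
  ]
}}

```text
t: 2.65
position: [361.0, 206.0, 304.3]
ee_rot: [[0.06, 0.998, 0.001], [0.998, -0.06, 0.0], [0.001, 0.001, -1.0]]
contact_force: [0.5, -0.2, -0.9]
opening: 85.5
grasp_force: 0.0
```

Request:
{"method": "play_rows", "body": {
  "series": [
    [[1, -0.0376, 0.0192, 0, 0, 0, 0], [1, -0.0376, 0.0192, 0, 0, 0, 0], [1, -0.0376, 0.0192, 0, 0, 0, 0], [1, -0.0376, 0.0192, 0, 0, 0, 0], [1, -0.0376, 0.0192, 0, 0, 0, 0], [1, -0.0376, 0.0192, 0, 0, 0, 0], [1, -0.0376, 0.0192, 0, 0, 0, 0], [1, -0.0376, 0.0192, 0, 0, 0, 0], [1, -0.0376, 0.0192, 0, 0, 0, 0], [1, -0.0376, 0.0192, 0, 0, 0, 0]]
  ]
}}

```text
t: 3.65
position: [529.5, -181.5, 304.1]
ee_rot: [[0.061, 0.998, 0.001], [0.998, -0.061, -0.0], [0.0, 0.001, -1.0]]
contact_force: [0.2, 0.8, 0.4]
opening: 85.5
grasp_force: 0.0
```

Request:
{"method": "play_rows", "body": {
  "series": [
    [[1, 0, 0, 0.03, 0, 0, 0], [1, 0, 0, 0.03, 0, 0, 0], [1, 0, 0, 0.02, 0, 0, 0], [1, 0, 0, 0, 0, 0, 0], [1, 0, 0, 0, 0, 0, 0]]
  ]
}}

```text
t: 4.15
position: [529.0, -179.7, 224.1]
ee_rot: [[0.061, 0.998, -0.0], [0.998, -0.061, 0.0], [0.0, -0.0, -1.0]]
contact_force: [0.0, 0.5, -0.3]
opening: 85.3
grasp_force: 0.0
```

```bash
python3 - <<'E'
from h import *
a=grab_frame("side"); print(bar(a,(318,352,225,268)))
s=state();print(s["position"],np.round(s["ee_rot"],3),s["joints"],s["t"])
o=cv2.resize(a["frame"][170:290,260:400],None,fx=4,fy=4,interpolation=cv2.INTER_CUBIC)
cv2.imwrite("pics/above.png",cv2.cvtColor(o,cv2.COLOR_RGB2BGR))
E
```

```text
(187, [[524.8, -189.5], [520.4, -192.7], [31.9, 87.4]], np.float32(80.4))
[ 529.7166489  -179.94650094  225.24870397] [[ 0.061  0.998  0.002]
 [ 0.998 -0.061 -0.001]
 [-0.001  0.002 -1.   ]] [-4.52908655e-01  1.58798226e-01  1.83729691e+00 -4.29988821e-05
  1.14335902e+00 -3.91486169e-01] 4.2
```

View pics/above.png

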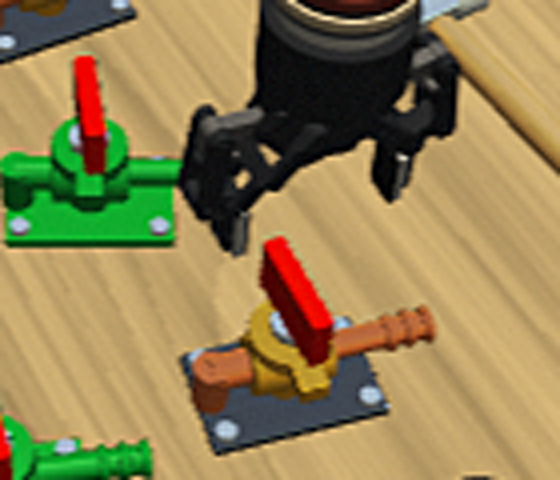

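The open fingers (crop pixels about (235,240) and (395,185)) stand either side of the red bar (about (297,300)). I'll correct 3 mm, descend and close.

Request:
{"method": "play_rows", "body": {
  "series": [
    [[1, 0, -0.003, 0.02, 0, 0, 0], [1, 0, 0, 0.02, 0, 0, 0], [1, 0, 0, 0.02, 0, 0, 0], [1, 0, 0, 0.012, 0, 0, 0], [1, 0, 0, 0, 0, 0, 0], [1, 0, 0, 0, 0, 0, 0]]
  ]
}}

```text
t: 4.8
position: [526.8, -179.8, 153.1]
ee_rot: [[0.062, 0.998, 0.002], [0.998, -0.062, -0.001], [-0.001, 0.002, -1.0]]
contact_force: [0.5, -0.8, 0.3]
opening: 85.6
grasp_force: 0.0
```

Request:
{"method": "play_rows", "body": {
  "series": [
    [[0, 0, 0, 0, 0, 0, 0], [0, 0, 0, 0, 0, 0, 0], [0, 0, 0, 0, 0, 0, 0], [0, 0, 0, 0, 0, 0, 0], [0, 0, 0, 0, 0, 0, 0], [0, 0, 0, 0, 0, 0, 0], [0, 0, 0, 0, 0, 0, 0], [0, 0, 0, 0, 0, 0, 0], [0, 0, 0, 0, 0, 0, 0], [0, 0, 0, 0, 0, 0, 0]]
  ],
  "grip_force": 50
}}

```text
t: 5.8
position: [527.2, -179.5, 152.4]
ee_rot: [[0.062, 0.998, 0.003], [0.998, -0.062, -0.0], [-0.0, 0.003, -1.0]]
contact_force: [5.2, 1.8, -1.7]
opening: 13.5
grasp_force: 53.6
```

Firmly gripped at 13.5 mm. Next I turn counterclockwise (−wz), slowly at first.

Request:
{"method": "play_rows", "body": {
  "series": [
    [[0, 0, 0, 0, 0, 0, -0.05], [0, 0, 0, 0, 0, 0, -0.05], [0, 0, 0, 0, 0, 0, -0.05], [0, 0, 0, 0, 0, 0, -0.05], [0, 0, 0, 0, 0, 0, -0.05], [0, 0, 0, 0, 0, 0, -0.05], [0, 0, 0, 0, 0, 0, -0.05], [0, 0, 0, 0, 0, 0, -0.05], [0, 0, 0, 0, 0, 0, -0.05], [0, 0, 0, 0, 0, 0, -0.05]]
  ]
}}

```text
t: 6.8
position: [526.6, -179.6, 152.5]
ee_rot: [[-0.426, 0.905, 0.001], [0.905, 0.426, -0.0], [-0.001, 0.001, -1.0]]
contact_force: [3.1, 1.4, 0.5]
opening: 13.3
grasp_force: 53.9
```

```bash
python3 - <<'E'
from h import *
s=state();print({k:np.round(s[k],3).tolist() for k in("t","position","ee_rot","contact_force","ft_torque","opening","grasp_force")})
E
```

```text
{'t': 6.8, 'position': [526.615, -179.64, 152.459], 'ee_rot': [[-0.426, 0.905, 0.001], [0.905, 0.426, -0.0], [-0.001, 0.001, -1.0]], 'contact_force': [3.093, 1.357, 0.518], 'ft_torque': [0.078, -0.433, -0.106], 'opening': 13.335, 'grasp_force': 53.895}
```

Request:
{"method": "play_rows", "body": {
  "series": [
    [[0, 0, 0, 0, 0, 0, -0.09], [0, 0, 0, 0, 0, 0, -0.09], [0, 0, 0, 0, 0, 0, -0.09], [0, 0, 0, 0, 0, 0, -0.09], [0, 0, 0, 0, 0, 0, -0.09], [0, 0, 0, 0, 0, 0, -0.09], [0, 0, 0, 0, 0, 0, -0.09], [0, 0, 0, 0, 0, 0, -0.09], [0, 0, 0, 0, 0, 0, -0.09], [0, 0, 0, 0, 0, 0, -0.09]]
  ]
}}

```text
t: 7.8
position: [526.0, -180.5, 152.4]
ee_rot: [[-0.974, 0.227, -0.0], [0.227, 0.974, -0.002], [-0.001, -0.002, -1.0]]
contact_force: [1.2, -1.7, 1.5]
opening: 13.1
grasp_force: 53.9
```

Request:
{"method": "play_rows", "body": {
  "series": [
    [[0, 0, 0, 0, 0, 0, -0.03], [0, 0, 0, 0, 0, 0, -0.02], [0, 0, 0, 0, 0, 0, -0.02], [0, 0, 0, 0, 0, 0, 0], [0, 0, 0, 0, 0, 0, 0]]
  ]
}}

```text
t: 8.3
position: [526.0, -180.6, 152.5]
ee_rot: [[-0.986, 0.166, 0.001], [0.166, 0.986, -0.001], [-0.001, -0.001, -1.0]]
contact_force: [-1.0, -5.8, 2.8]
opening: 13.1
grasp_force: 64.3
```

```bash
python3 - <<'E'
from h import *
s=state();print({k:np.round(s[k],3).tolist() for k in("t","joints","position","ee_rot","contact_force","ft_torque","opening","grasp_force")})
a=grab_frame("side")
o=cv2.resize(a["frame"][170:290,260:400],None,fx=4,fy=4,interpolation=cv2.INTER_CUBIC)
cv2.imwrite("pics/turned.png",cv2.cvtColor(o,cv2.COLOR_RGB2BGR))
E
```

```text
{'t': 8.3, 'joints': [-0.457, 0.252, 1.884, -0.001, 1.005, -1.86], 'position': [526.047, -180.571, 152.46], 'ee_rot': [[-0.986, 0.166, 0.001], [0.166, 0.986, -0.001], [-0.001, -0.001, -1.0]], 'contact_force': [-0.963, -5.805, 2.828], 'ft_torque': [-0.966, 0.082, -1.476], 'opening': 13.139, 'grasp_force': 64.302}
```

View pics/turned.png

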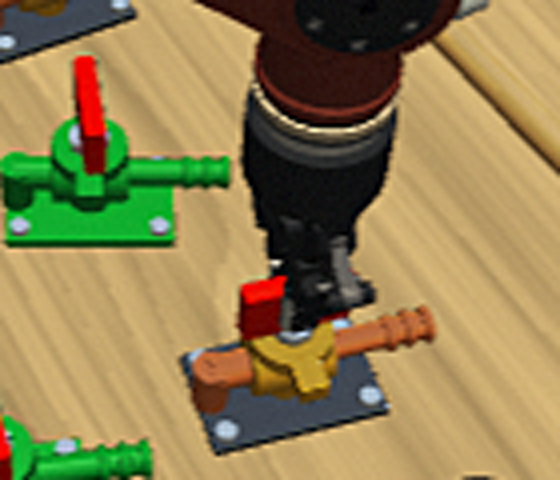

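The handle lies along the pipe (crop pixels: bar at (262,305), pipe at (390,328)) and the wrist moment of −1.5 N m shows it is at the stop. I'll release and lift.

Request:
{"method": "play_rows", "body": {
  "series": [
    [[0, 0, 0, 0, 0, 0, 0.01], [0.3, 0, 0, 0, 0, 0, 0], [1, 0, 0, 0, 0, 0, 0], [1, 0, 0, 0, 0, 0, 0], [1, 0, 0, 0, 0, 0, 0], [1, 0, 0, 0, 0, 0, 0], [1, 0, 0, 0, 0, 0, 0], [1, 0, 0, 0, 0, 0, 0], [1, 0, 0, 0, 0, 0, 0]]
  ]
}}

```text
t: 9.25
position: [526.0, -179.5, 151.9]
ee_rot: [[-0.985, 0.172, 0.0], [0.172, 0.985, 0.0], [-0.0, 0.0, -1.0]]
contact_force: [0.9, 0.2, -0.2]
opening: 85.3
grasp_force: 0.0
```

Request:
{"method": "play_rows", "body": {
  "series": [
    [[1, 0, 0, -0.02, 0, 0, 0], [1, 0, 0, -0.03, 0, 0, 0], [1, 0, 0, -0.03, 0, 0, 0], [1, 0, 0, -0.03, 0, 0, 0], [1, 0, 0, -0.03, 0, 0, 0], [1, 0, 0, -0.03, 0, 0, 0], [1, 0, 0, 0, 0, 0, 0], [1, 0, 0, 0, 0, 0, 0]]
  ]
}}

```text
t: 10.05
position: [526.3, -179.6, 322.8]
ee_rot: [[-0.985, 0.172, 0.002], [0.172, 0.985, -0.001], [-0.002, -0.001, -1.0]]
contact_force: [-0.7, 0.6, 0.4]
opening: 85.3
grasp_force: 0.0
```

```bash
python3 - <<'E'
from h import *
a=grab_frame("side"); print(bar(a,(310,360,225,268)))
s=state();print(s["position"],s["contact_force"],s["opening"],s["t"])
f=a["frame"].astype(int);q=[]
for r in range(220,270):
    for c in range(310,360):
        R,G,B=f[r,c]
        if R>90 and G<.42*R and B<.42*R:
            w=world(a,c,r)
            if 104<w[2]<125:q.append(w[:2])
x=np.array(q,np.float32); print(len(x),cv2.minAreaRect(x)); l=cv2.fitLine(x,cv2.DIST_L2,0,.01,.01).ravel();print(np.degrees(np.arctan2(l[1],l[0])))
for k,z in(("blue_tip",110),("bell",0)): d=place_of(a,k)[0];print(k,world(a,*d["at"],z))
o=cv2.resize(a["frame"][110:290,230:400],None,fx=3,fy=3,interpolation=cv2.INTER_CUBIC)
cv2.imwrite("pics/done.png",cv2.cvtColor(o,cv2.COLOR_RGB2BGR))
E
```

```text
(244, [[522.3, -187.7], [521.6, -204.3], [60.1, 73.1]], np.float32(-6.2))
[ 525.58040323 -179.31603574  321.15160587] [ 0.18165216 -0.45874956  0.06736725] 85.54734721947437 10.1
152 ((527.714599609375, -181.16366577148438), (14.462912559509277, 64.8641128540039), 78.59638214111328)
-11.942089
blue_tip [563.10924991 135.17299771 110.        ]
bell [5.79610329e+02 3.20868250e+02 1.13686838e-13]
```

View pics/done.png

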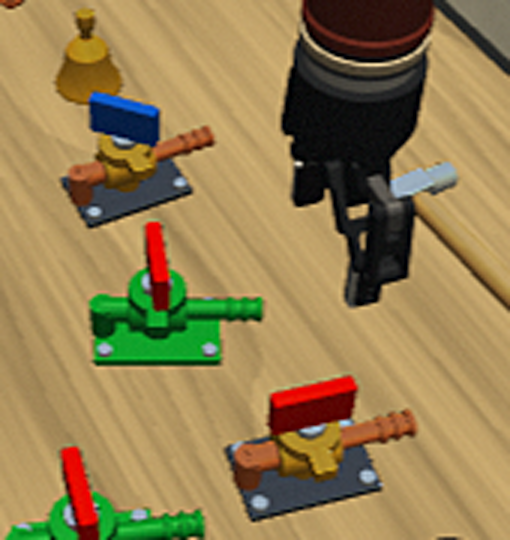

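The red bar (crop centre about (312,405)) now lies along its pipe at −12°, having turned 83.8°, or 1.46 rad. The blue handle and the bell haven't moved, and the gripper is clear of everything.

```bash
python3 -c "
from cell import *
print(hand_in())"
```

```text
the job is handed in; nothing more can be done
None
```

The red-handled valve is broken loose and turned counterclockwise to its stop, fully open along its outlet pipe; the handle is released, the blue valve and the bell are as they were, and the job is handed in at about 10 s.

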